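# Lever a snapped-on chuck plate off the banding wheel and park it on its post stand

## Task

The plywood plate with the brown clay chuck is snapped down on the banding wheel under two orange sprung catches. With the red-handled pry bar, levering over the wheel's metal rim, prise the caught edge of the plate up until it springs out of the catches, without taking hold of or touching the plate itself before it is free, then lay the bar down flat on the bench. Then lift the plate off by its chuck, lower it over the four posts of the dark wooden stand until it lies flat on the stand's base, let go, and leave the bowls, jar, brush, wooden rib and clay puck where they are.

Things in the scene. Friction and masses are not known exactly. Their poses are not given: they have to be found in the camera images.
- wheel: banding wheel (small turntable), locked, fixed to the bench. Origin: on its axis at bench level, z up. Its aluminium disc is 170 mm across, 14 mm thick, top 90 mm above the bench, on a slim column: free space under the rim. Its -x side is the catch side: two orange sprung catches at x = -69 to -52, y = +-45 mm, each on an 18 mm wide foot, up to 125 mm above the bench; 70 mm free between them
- wheel_seat (a point): centre of the top of the wooden seat block on the disc, 101 mm above the bench, axes as the wheel's. The block is 11 mm high, x = -35 to 50, y = +-65 mm; four 9.4 mm brass pins at x = +-30, y = +-55 mm rise 7 mm into the plate's holes. As the plate reaches x = -55 mm, there is a slot 11 mm high and 20 mm deep between disc top and plate, open to -x, for the bar's tip
- wheel_rim (a point): middle of the disc's rim on the catch side, at the level of the disc's top (90 mm above the bench): the fulcrum for the bar; 30 mm outward of the plate's caught edge; axes as the wheel's
- plate: loose plywood plate 110 (x) by 140 (y) by 10 mm, about 0.45 kg, a round brown clay chuck 50 mm in diameter and 55 mm high on its middle (thin collar of 62 mm at its foot). Four through holes 11 mm wide at x = +-30, y = +-55 mm. Origin: centre of its underside. It starts flat on the wheel's seat, axes along the wheel's, its -x edge under the catches, the opposite edge only located by the pins
- plate_edge (a point): middle of the plate's caught (-x) edge, on its underside; starts 101 mm above the bench. The catches overhang the edge's top by 2.5 mm. Raising the edge takes about 10 to 20 N; after some 5 mm the catches have sprung aside and then the edge stays up, wedged between catches and pins, when the bar is taken away
- chuck_top (a point): centre of the chuck's top face, 65 mm above the plate's underside
- prybar: loose pry bar lying on the bench, 0.18 kg, 215 mm long: steel blade (x = 0 to 120 mm, 22 mm wide, 6 mm thick, its middle 9 mm above the underside of the handle) and red handle (x = -95 to 0 mm, 20 mm wide, 18 mm high). Origin: where handle and blade meet, on the underside; +x points to the blade's tip, z up as it lies
- bar_tip (a point): end of the blade, in the middle of its thickness
- bar_grip (a point): good place to grip: in the handle, 30 mm behind the start of the blade, 9 mm above the underside
- stand: storage stand fixed to the bench: dark wooden base 100 (x) by 130 (y) by 20 mm with four upright brass posts 7 mm thick at x = +-30, y = +-55 mm, tops 58 mm above the bench, the last 8 mm tapered to a point. The plate fits either way round (half a turn). Origin: centre of the base at bench level
- stand_seat (a point): centre of the top of the stand's base, 20 mm above the bench, where the plate's underside must come to rest
- bowl_a: cream unfired clay bowl, 110 mm wide, 55 mm high, loose; origin: centre of its foot on the bench. A bystander: do not disturb
- bowl_b: cream unfired clay bowl, 110 mm wide, 55 mm high, loose; origin: centre of its foot on the bench. A bystander: do not disturb
- bowl_c: cream unfired clay bowl, 110 mm wide, 55 mm high, loose; origin: centre of its foot on the bench. A bystander: do not disturb
- glaze_jar: blue jar 60 mm wide, 85 mm high, white cap, loose; origin: centre of its foot. A bystander: do not disturb
- brush: brush lying on the bench along its x axis, loose; a bystander: do not disturb
- rib: wooden rib (block) 85 x 45 x 16 mm lying flat, loose; origin: centre of its underside. A bystander: do not disturb
- clay_puck: brown clay puck 56 mm wide, 35 mm high, loose; origin: centre of its foot. A bystander: do not disturb
Mind the look-alikes: they are no part of the job. Of the things that look like the prybar, take the one that is farthest from the robot's base at the start.

How it is judged:
On the way:
1. the bar, and not the hand, has prised the plate's caught edge at least 4.5 mm up, out of the catches (z of plate_edge in the frame of wheel above 0.1055 m and horizontal distance between plate and wheel below 0.02 m and contact force between prybar and plate above 0.5 N and contact force between each of the fingers, the arm and plate below 0.3 N), for 0.05 s.
At the end, for the whole second after the job is handed in: The plate lies flat on the stand's base over all four posts (within 5 mm of centred, 3 mm in height, tilt under 0.05 rad, either way round), at rest and released; the pry bar lies flat on the bench, at rest and released; nothing else has been shifted (horizontal distance between plate and stand_seat below 0.005 m and z of plate in the frame of stand_seat between -0.003 and 0.003 m and angle between plate's own z axis and vertical below 0.05 rad and angle between the x axis of plate and the x axis of stand, either way round below 0.12 rad and linear speed of each of plate, prybar below 0.02 m/s and height (world z) of prybar between -0.01 and 0.025 m and angle between prybar's own x axis and vertical between 1.45 and 1.69 rad); the robot touches nothing.
It fails at once if the hand or arm touches the plate while it is still held by the catches on the wheel (contact force between any of the fingers, the arm and plate above 1 N and z of plate_edge in the frame of wheel between 0.09 and 0.1035 m and horizontal distance between plate and wheel below 0.02 m).
It fails at once if the plate falls onto the bench (height (world z) of plate below 0.012 m).
It fails at once if a bowl, the jar, brush, rib or clay puck is shifted by more than 25 mm (distance of any of bowl_a, bowl_b, bowl_c, glaze_jar, brush, rib, clay_puck from where it was at the start of the episode above 0.025 m).
It also fails if it takes over 64 s, if anything falls off the work surface, if the arm or the gripper's body presses on something with over 40 N, if the wrist force passes 120 N, or if a joint passes its speed limit or range.

## Robot

A 6-joint arm with a two-finger parallel gripper is mounted at the origin on the work surface. World frame = base frame: x ahead of the robot, y to its left, z up, the work surface at z = 0. Lengths are in m, angles in rad, forces in N, time in s.
With the tool pointing down it reaches from about 0.325 to 0.775 m from the base axis. Payload 5.5 kg.
Tool frame: the origin (TCP) lies at the very end of the fingers, on their centre line; the grasp point (between the pads) lies 19 mm behind it; z points along the fingers, y is the line along which they close (so a half turn about z gives the same grasp; the last joint's range is limited). The gripper opens to 85 mm and grips with 20 to 120 N. Pads are 22 mm wide; open, the fingers measure 114 mm over their backs; the gripper's body (76 mm by 85 mm) begins 54 mm behind the grasp point. The pads swing forward as they close: fully open they stand 13 mm farther back than shut.
Start: joints at [1.096, 0.091, 1.231, -0, 1.82, -0.057], TCP at [0.243, 0.548, 0.231] pointing down, gripper open.
Joint ranges: [-2.87, 2.87], [-0.86, 2.18], [0.17, 2.46], [-1.51, 4.65], [0.06, 2.69], [-2.65, 2.65]. Speed limits (rad/s): [2.57, 2.57, 3.01, 3.14, 3.14, 3.14].

## Interface

Orientations are given as a 3x3 rotation matrix whose columns are the frame's x, y, z axes.
In Python, from cell import env gives the robot as it stands. The module is installed in compiled form; this text tells all that it offers.
- The arm moves only by the tool arm_command, never from a script. Its argument "targets" is a list of rows, each a list of 7 numbers: the opening in per cent of the stroke, from 0 (shut) to 100 (fully open), then the shift along the tool's x, y, z each as a share of 0.05 m, from -1 to 1, then the turn, a rotation vector about the tool's x, y, z each as a share of 5 degrees, from -1 to 1. In form: [[fingers, dx, dy, dz, rx, ry, rz], ...]. A call has exactly 8 rows; each row shifts and turns the commanded pose from where the row before left it, along the tool's axes as they then stand; what a row does not reach is not made up. A row lasts 1/10 s, in which the tool goes at most 50 mm and 8.59 degrees, less where a joint would pass 70% of its speed; a pose out of reach is approached as far as the arm can. A call with a number of a shift or a turn outside -1 to 1 is refused whole. A call with a gripper value outside its range is refused whole. The fingers move at their own pace and stop on an object; the grip force is fixed at half the most. Time passes only in rows, so rows that do not move let the fingers close, or fill a call up. It gives the time, the measured TCP pose, the force, the opening and the grip force at its end, in the units of the state.
- env.get_obs(): the state, without advancing time (a new reading comes with each control period).
- env.get_image(name): name is "side" or "top" or "wrist"; returns the picture (420x560x3 uint8, blue, green, red); there is no depth.
- env.camera_model(name): a dict with "fx", "fy", "cx", "cy" (pixels), "rvec" (rotation vector, rad) and "tvec" (3), from world to camera coordinates, as OpenCV has them. Camera axes: x right, y down, z forward; pixel columns grow to the right and rows downward; lengths in m; the calibration is good to about 2 mm. A picture is of the moment at which its call begins: read the wrist's pose just before it. camera_model takes no time and is no camera call; for the wrist camera it gives the pose at the moment of the call.
- env.finish_job(): hands the job in; it is judged then, once.
The state is a dict: "t": time; "joint_positions": joint angles; "joint_vel": joint speeds; "joint_torque": joint torques, N m; "tcp_pos": TCP position; "ee_rot": TCP orientation; "contact_force": force on the tool from outside, world axes, zero at the start; "moment": the same for the moment, N m; "width": finger opening in m; "grip_force": force on a finger pad.
Only numpy, scipy, OpenCV 4.12 (cv2) and the standard library are available. Lean on these libraries where they do the work, as an engineer would, in place of code of your own. Each camera call takes 0.05 s, during which the arm holds its last target. There are 200 camera calls.

## Working session

There is one attempt and no reset: what is moved stays moved. The work goes in short steps, Python scripts to look and compute and a tool call to move; the robot and the scene stay as the last step left them, time stands still between calls to the robot, and variables do not carry over. Pictures are saved under pics/ and viewed, at most 11 in all, crops included, and the job is handed in when it is done.

Besides the shell and the picture viewer there is one more tool, called as name(argument=value, ...) on one line, values as JSON. arm_command: Moves the arm, as the interface text tells. Its arguments: {"type":"object","properties":{"targets":{"type":"array","items":{"type":"array","items":{"type":"number"}}}},"required":["targets"]}

```bash
mkdir -p pics; cat > h.py <<'E'
import cv2,numpy as np
from cell import env
def cam(n):
    m=env.camera_model(n);K=np.array([[m['fx'],0,m['cx']],[0,m['fy'],m['cy']],[0,0,1.]])
    return K,cv2.Rodrigues(np.array(m['rvec'],float))[0],np.array(m['tvec'],float).ravel()
def px2w(n,u,v,z,c=None):
    K,R,t=c or cam(n); d=R.T@np.linalg.solve(K,[u,v,1.]); o=-R.T@t
    return o+d*(z-o[2])/d[2]
def w2px(n,p,c=None):
    K,R,t=c or cam(n); q=K@(R@np.array(p,float)+t); return q[:2]/q[2]
def st():
    o=env.get_obs(); print('t',o['t'],'tcp',np.round(o['tcp_pos'],4),'w',round(float(o['width']),4),'g',o['grip_force'],'F',np.round(o['contact_force'],1)); print(np.round(o['ee_rot'],3)); print(np.round(o['joint_positions'],3)); return o
E
python3 - <<'E'
from h import *
st()
for n in ('top','side'):
    im=env.get_image(n); cv2.imwrite(f'pics/{n}0.png',im)
    K,R,t=cam(n); print(n,-R.T@t,K[0,0],R[2])
a=[cv2.imread(f'pics/{n}0.png') for n in('top','side')]
cv2.imwrite('pics/t0.png',cv2.resize(a[0],(800,600)));cv2.imwrite('pics/s0.png',cv2.resize(a[1],(800,600)))
E
```

```text
t 0.0 tcp [0.2433 0.5481 0.2301] w 0.0851 g 0.0 F [-0.1  0.3  0.6]
[[-0.914  0.406 -0.001]
 [ 0.406  0.914 -0.002]
 [ 0.    -0.002 -1.   ]]
[ 1.096  0.092  1.232  0.     1.82  -0.057]
top [ 0.39584159 -0.0428009   1.13153272] 420.16623121968115 [ 0.0699894   0.00742586 -0.9975201 ]
side [ 0.21435754 -0.99104239  0.7830735 ] 433.24258912552864 [ 0.24378845  0.79850253 -0.55041883]
```

View pics/t0.png

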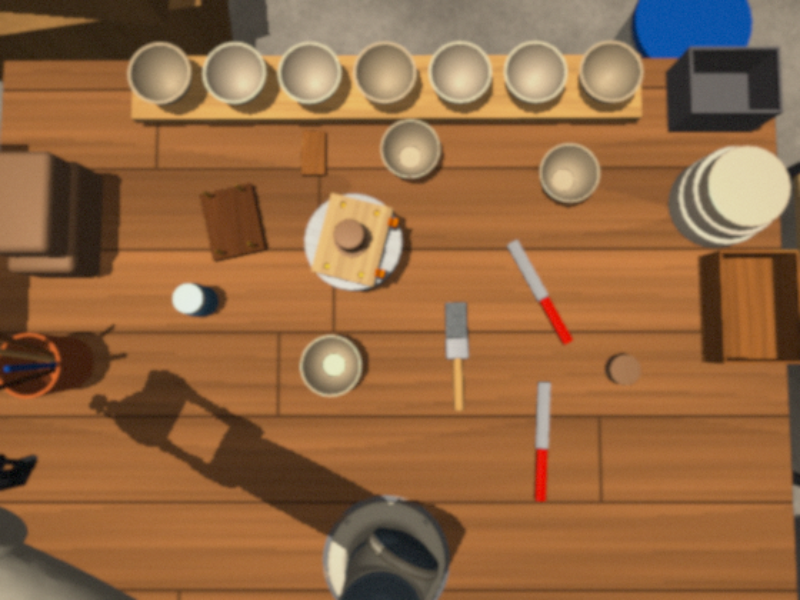

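View pics/s0.png

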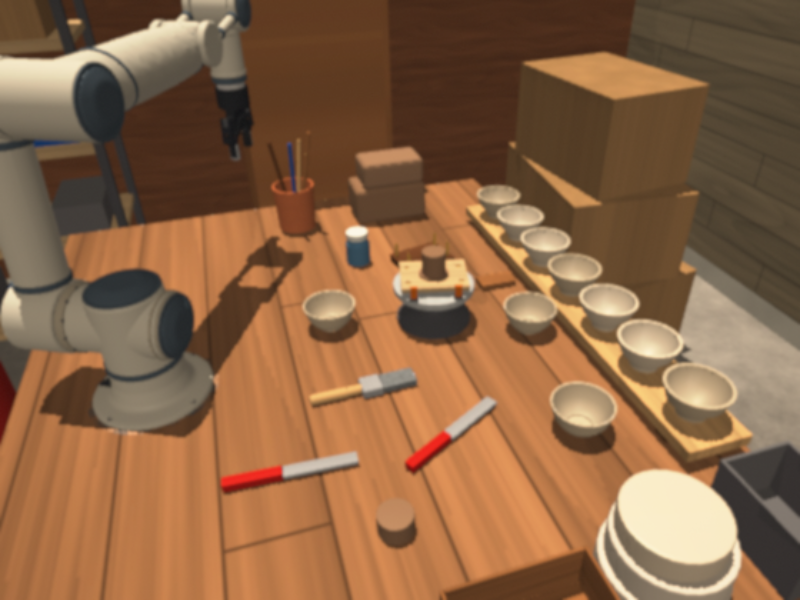

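The top view (800x600) shows two red-handled bars. Bar A has its handle at (557,322) and tip at (515,243). Bar B has its handle at (541,475) and tip at (543,383). The robot base is at about (388,560), so A is the farther one and is the bar meant. The wheel is at (353,242) with its catches at (394,222) and (380,273), and the stand is at (233,221). I'll confirm in an enlarged crop and measure.

```bash
python3 - <<'E'
from h import *
im=cv2.imread('pics/top0.png'); c=im[115:255,130:410]
cv2.imwrite('pics/c0.png',cv2.resize(c,(800,400),interpolation=cv2.INTER_CUBIC))
C=cam('top');h=cv2.cvtColor(im,cv2.COLOR_BGR2HSV)
def blobs(lo,hi,name,z):
    m=cv2.inRange(h,lo,hi);n,l,s,ce=cv2.connectedComponentsWithStats(m)
    for i in range(1,n):
        if s[i,4]>12:
            r=cv2.minAreaRect(np.argwhere(l==i)[:,::-1].astype(np.float32))
            print(name,s[i,4],np.round(ce[i],1),px2w('top',*ce[i],z,C).round(4),[px2w('top',*p,z,C)[:2].round(3).tolist() for p in cv2.boxPoints(r)])
blobs((0,200,150),(4,255,255),'red',.018)
blobs((8,225,170),(16,255,255),'orange',.12)
for n,u,v,z in [('chucktop',349,233,.166),('bartip',515,243,.012),('bowl_b',411,150,.05),('bowl',570,173,.05),('bowl3',332,365,.05),('puck',624,369,.035),('jar',188,299,.085),('rib',314,153,.016),('brushtip',456,303,.01),('brushend',459,408,.01)]:
    print(n,px2w('top',u*.7,v*.7,z,C)[:2].round(3))
E
```

```text
red 214 [388.8 224.1] [ 0.4367 -0.3122  0.018 ] [[0.471, -0.284], [0.48, -0.3], [0.403, -0.34], [0.394, -0.325]]
red 237 [378.3 332.2] [ 0.1559 -0.2794  0.018 ] [[0.2, -0.272], [0.2, -0.29], [0.111, -0.288], [0.111, -0.27]]
orange 22 [275.2 155.3] [ 0.6015 -0.0146  0.12  ] [[0.599, -0.007], [0.61, -0.01], [0.606, -0.022], [0.595, -0.018]]
orange 22 [265.5 191. ] [0.514  0.0089 0.12  ] [[0.512, 0.016], [0.52, 0.014], [0.516, 0.001], [0.508, 0.004]]
chucktop [0.574 0.056]
bartip [ 0.582 -0.241]
bowl_b [ 0.749 -0.046]
bowl [ 0.705 -0.336]
bowl3 [0.356 0.097]
puck [ 0.347 -0.43 ]
jar [0.473 0.346]
rib [0.755 0.138]
brushtip [ 0.47  -0.129]
brushend [ 0.275 -0.133]
```

View pics/c0.png

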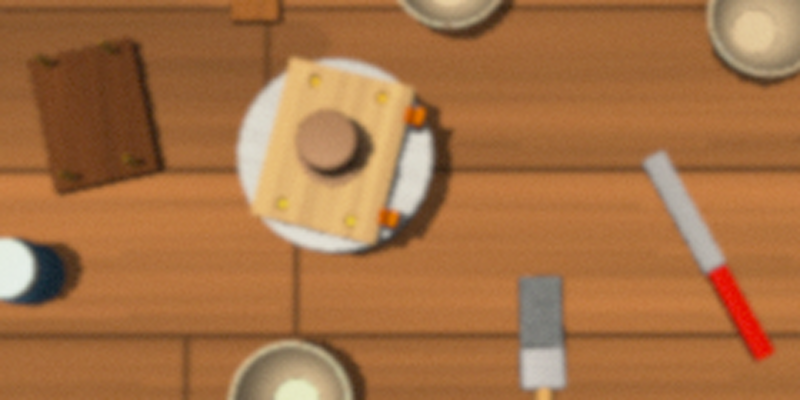

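The crop confirms that bar A is the bar meant: its handle runs from about (715,270) to (765,355) and its tip is at (655,155). The plate holes are at (316,80), (382,97), (283,203) and (350,221). The stand's corners are at (30,63), (133,40), (160,170) and (58,193). Next I'll work out the geometry and the first move.

```bash
cat >> h.py <<'E'
from scipy.spatial.transform import Rotation as Ro
def down(h):
    h=np.radians(h);x=np.array([np.cos(h),np.sin(h),0]);z=np.array([0,0,-1.]);return np.c_[x,np.cross(z,x),z]
def plan(p1,R1,n,g,start=None,pad=True,way=None):
    """print rows moving straight from the present pose (or start) to p1,R1 in n rows"""
    o=env.get_obs(); p0,R0=start or (np.array(o['tcp_pos']),np.array(o['ee_rot']))
    rv=Ro.from_matrix(R0.T@R1).as_rotvec()
    if way is not None: rv=way
    rows=[];R=R0
    for i in range(n):
        d=R.T@(np.array(p1)-p0)/n/.05; w=rv/n/np.radians(5)
        rows.append([g]+[round(float(v),3)+0 for v in (*d,*w)]); R=R@Ro.from_rotvec(rv/n).as_matrix()
    while pad and len(rows)%8: rows.append([g]+[0]*6)
    for i in range(0,len(rows),8): print(str(rows[i:i+8]).replace(' ',''))
    print('max',max(abs(v) for r in rows for v in r[1:]))
    return np.array(p1),R
E
python3 - <<'E'
from h import *
C=cam('top')
f=lambda u,v,z:px2w('top',130+u/2.857,115+v/2.857,z,C)[:2]
P=[f(*a,.111) for a in [(316,80),(382,97),(283,203),(350,221)]]
print('plate',np.mean(P,0),np.degrees(np.arctan2(*((P[0]+P[2]-P[1]-P[3])[::-1]))),np.degrees(np.arctan2(*((P[0]+P[1]-P[2]-P[3])[::-1]))))
S=[f(*a,.02) for a in [(30,63),(133,40),(160,170),(58,193)]]
print('stand',np.mean(S,0),np.degrees(np.arctan2(*((S[0]+S[3]-S[1]-S[2])[::-1]))),np.degrees(np.arctan2(*((S[0]+S[1]-S[2]-S[3])[::-1]))))
plan([.452,-.304,.15],down(27),28,100)
E
```

```text
plate [0.57319499 0.05611726] 74.95462734414583 -14.420131592997885
stand [0.62184142 0.28827147] 102.60420019741944 12.7993719057424
[[100,-0.383,-0.496,0.058,0.0,0.001,0.922],[100,-0.422,-0.463,0.058,0.0,0.001,0.922],[100,-0.458,-0.428,0.058,0.0,0.001,0.922],[100,-0.491,-0.39,0.058,0.0,0.001,0.922],[100,-0.52,-0.349,0.058,0.0,0.001,0.922],[100,-0.547,-0.306,0.058,0.0,0.001,0.922],[100,-0.57,-0.261,0.058,0.0,0.001,0.922],[100,-0.589,-0.215,0.058,0.0,0.001,0.922]]
[[100,-0.604,-0.167,0.058,0.0,0.001,0.922],[100,-0.616,-0.118,0.058,0.0,0.001,0.922],[100,-0.623,-0.068,0.058,0.0,0.001,0.922],[100,-0.626,-0.017,0.058,0.0,0.001,0.922],[100,-0.626,0.033,0.058,0.0,0.001,0.922],[100,-0.621,0.083,0.058,0.0,0.001,0.922],[100,-0.612,0.133,0.057,0.0,0.001,0.922],[100,-0.6,0.182,0.057,0.0,0.001,0.922]]
[[100,-0.583,0.229,0.057,0.0,0.001,0.922],[100,-0.563,0.275,0.057,0.0,0.001,0.922],[100,-0.539,0.32,0.057,0.0,0.001,0.922],[100,-0.512,0.362,0.057,0.0,0.001,0.922],[100,-0.481,0.402,0.057,0.0,0.001,0.922],[100,-0.447,0.439,0.057,0.0,0.001,0.922],[100,-0.41,0.474,0.057,0.0,0.001,0.922],[100,-0.371,0.505,0.057,0.0,0.001,0.922]]
[[100,-0.329,0.533,0.057,0.0,0.001,0.922],[100,-0.285,0.558,0.057,0.0,0.001,0.922],[100,-0.239,0.579,0.057,0.0,0.001,0.922],[100,-0.192,0.596,0.057,0.0,0.001,0.922],[100,0,0,0,0,0,0],[100,0,0,0,0,0,0],[100,0,0,0,0,0,0],[100,0,0,0,0,0,0]]
max 0.922
```

arm_command(targets=[[100,-0.38,-0.5,0.06,0,0,0.92],[100,-0.42,-0.46,0.06,0,0,0.92],[100,-0.46,-0.43,0.06,0,0,0.92],[100,-0.49,-0.39,0.06,0,0,0.92],[100,-0.52,-0.35,0.06,0,0,0.92],[100,-0.55,-0.31,0.06,0,0,0.92],[100,-0.57,-0.26,0.06,0,0,0.92],[100,-0.59,-0.21,0.06,0,0,0.92]])

```text
t: 0.9
tcp_pos: [0.3032, 0.3034, 0.2067]
ee_rot: [[-0.486, 0.874, -0.0], [0.874, 0.486, -0.0], [-0.0, -0.001, -1.0]]
contact_force: [0.8, 0.3, -0.5]
width: 0.0851
grip_force: 0.0
```

arm_command(targets=[[100,-0.6,-0.17,0.06,0,0,0.92],[100,-0.62,-0.12,0.06,0,0,0.92],[100,-0.62,-0.07,0.06,0,0,0.92],[100,-0.63,-0.02,0.06,0,0,0.92],[100,-0.63,0.03,0.06,0,0,0.92],[100,-0.62,0.08,0.06,0,0,0.92],[100,-0.61,0.13,0.06,0,0,0.92],[100,-0.6,0.18,0.06,0,0,0.92]])

```text
t: 1.7
tcp_pos: [0.3622, 0.0598, 0.1828]
ee_rot: [[0.134, 0.991, -0.0], [0.991, -0.134, 0.0], [-0.0, -0.0, -1.0]]
contact_force: [-0.3, -0.6, -1.0]
width: 0.0857
grip_force: 0.0
```

arm_command(targets=[[100,-0.58,0.23,0.06,0,0,0.92],[100,-0.56,0.28,0.06,0,0,0.92],[100,-0.54,0.32,0.06,0,0,0.92],[100,-0.51,0.36,0.06,0,0,0.92],[100,-0.48,0.4,0.06,0,0,0.92],[100,-0.45,0.44,0.06,0,0,0.92],[100,-0.41,0.47,0.06,0,0,0.92],[100,-0.37,0.5,0.06,0,0,0.92]])

```text
t: 2.5
tcp_pos: [0.4225, -0.1829, 0.1587]
ee_rot: [[0.701, 0.713, -0.001], [0.713, -0.701, 0.0], [-0.0, -0.001, -1.0]]
contact_force: [0.3, 0.7, 0.2]
width: 0.0854
grip_force: 0.0
```

arm_command(targets=[[100,-0.33,0.53,0.06,0,0,0.92],[100,-0.29,0.56,0.06,0,0,0.92],[100,-0.24,0.58,0.06,0,0,0.92],[100,-0.19,0.6,0.06,0,0,0.92],[100,0,0,0,0,0,0],[100,0,0,0,0,0,0],[100,0,0,0,0,0,0],[100,0,0,0,0,0,0]])

```text
t: 3.3
tcp_pos: [0.4529, -0.3027, 0.1477]
ee_rot: [[0.888, 0.459, 0.001], [0.459, -0.888, -0.0], [0.0, 0.0, -1.0]]
contact_force: [0.3, -0.7, -0.4]
width: 0.0855
grip_force: 0.0
```

```bash
python3 - <<'E'
from h import *
st(); C=cam('wrist'); im=env.get_image('wrist'); cv2.imwrite('pics/w1.png',im)
h=cv2.cvtColor(im,cv2.COLOR_BGR2HSV);m=cv2.inRange(h,(0,200,120),(4,255,255))
n,l,s,ce=cv2.connectedComponentsWithStats(m)
for i in range(1,n):
    if s[i,4]>100:
        r=cv2.minAreaRect(np.argwhere(l==i)[:,::-1].astype(np.float32)); print(s[i],[(p.round(),px2w('wrist',*p,.018,C)[:2].round(4)) for p in cv2.boxPoints(r)])
print(-C[1].T@C[2])
E
```

```text
t 3.3 tcp [ 0.4529 -0.3027  0.1477] w 0.0855 g 0.0 F [ 0.3 -0.7 -0.4]
[[ 0.888  0.459  0.001]
 [ 0.459 -0.888 -0.   ]
 [ 0.     0.    -1.   ]]
[-0.652 -0.059  1.53   0.     1.67   0.442]
[ 271  165   22   95 1251] [(array([271., 165.], dtype=float32), array([ 0.4756, -0.286 ])), (array([292., 165.], dtype=float32), array([ 0.4843, -0.3027])), (array([292., 259.], dtype=float32), array([ 0.4031, -0.3463])), (array([271., 259.], dtype=float32), array([ 0.3937, -0.3281]))]
[ 0.51171205 -0.27240288  0.29097448]
```

View pics/w1.png

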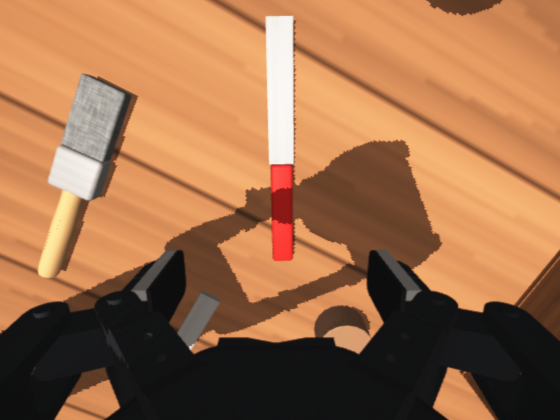

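The wrist view shows the chosen bar upright: tip at (280,16), blade joint at (281,165) and handle end at (282,260). It lies 5 mm off the tool axis, so I correct that and go down.

arm_command(targets=[[100,-0.02,0.05,0.7,0,0,0],[100,-0.02,0.05,0.7,0,0,0],[100,0,0,0.7,0,0,0],[100,0,0,0.5,0,0,0],[100,0,0,0.25,0,0,0],[60,0,0,0.04,0,0,0],[0,0,0,0,0,0,0],[0,0,0,0,0,0,0]])

```text
t: 4.15
tcp_pos: [0.4544, -0.3096, 0.005]
ee_rot: [[0.889, 0.458, 0.003], [0.458, -0.889, -0.002], [0.001, 0.003, -1.0]]
contact_force: [0.3, 0.4, -0.3]
width: 0.044
grip_force: 0.0
```

arm_command(targets=[[0,0,0,0,0,0,0],[0,0,0,0,0,0,0],[0,0,0,0,0,0,0],[0,0,0,0,0,0,0],[0,0,0,0,0,0,0],[0,0,0,0,0,0,0],[0,0,0,0,0,0,0],[0,0,0,0,0,0,0]])

```text
t: 4.95
tcp_pos: [0.4543, -0.3097, 0.0046]
ee_rot: [[0.889, 0.458, 0.002], [0.458, -0.889, -0.002], [0.001, 0.003, -1.0]]
contact_force: [0.7, 1.0, 5.9]
width: 0.0181
grip_force: 60.7
```

```bash
python3 - <<'E'
from h import *
st()
E
```

```text
t 4.95 tcp [ 0.4543 -0.3097  0.0046] w 0.0181 g 60.72263717651367 F [0.7 1.  5.9]
[[ 0.889  0.458  0.002]
 [ 0.458 -0.889 -0.002]
 [ 0.001  0.003 -1.   ]]
[-0.66   0.031  1.699  0.     1.408  0.435]
```

```bash
python3 - <<'E'
from h import *
o=env.get_obs();p=np.array(o['tcp_pos']);R=np.array(o['ee_rot'])
s=plan(p+[0,0,.10],R,4,0,pad=False)
plan([.5084,-.1905,.0925],down(75.2),12,0,start=s)
E
```

```text
[[0,0.001,0.001,-0.5,0.0,0.0,0.0],[0,0.001,0.001,-0.5,0.0,0.0,0.0],[0,0.001,0.001,-0.5,0.0,0.0,0.0],[0,0.001,0.001,-0.5,0.0,0.0,0.0]]
max 0.5
[[0,0.171,-0.135,0.02,0.003,0.0,-0.799],[0,0.18,-0.123,0.02,0.003,0.0,-0.799],[0,0.188,-0.11,0.02,0.003,0.0,-0.799],[0,0.195,-0.097,0.02,0.003,0.0,-0.799],[0,0.202,-0.083,0.02,0.003,0.0,-0.799],[0,0.207,-0.069,0.02,0.003,0.0,-0.799],[0,0.211,-0.054,0.02,0.003,0.0,-0.799],[0,0.215,-0.039,0.02,0.003,0.0,-0.799]]
[[0,0.217,-0.024,0.02,0.003,0.0,-0.799],[0,0.218,-0.009,0.02,0.003,0.0,-0.799],[0,0.218,0.006,0.02,0.003,0.0,-0.799],[0,0.217,0.021,0.02,0.003,0.0,-0.799],[0,0,0,0,0,0,0],[0,0,0,0,0,0,0],[0,0,0,0,0,0,0],[0,0,0,0,0,0,0]]
max 0.799
```

arm_command(targets=[[0,0,0,-0.5,0,0,0],[0,0,0,-0.5,0,0,0],[0,0,0,-0.5,0,0,0],[0,0,0,-0.5,0,0,0],[0,0.17,-0.14,0.02,0,0,-0.8],[0,0.18,-0.12,0.02,0,0,-0.8],[0,0.19,-0.11,0.02,0,0,-0.8],[0,0.2,-0.1,0.02,0,0,-0.8]])

```text
t: 5.75
tcp_pos: [0.4713, -0.2684, 0.0984]
ee_rot: [[0.726, 0.687, -0.001], [0.687, -0.726, 0.0], [-0.0, -0.001, -1.0]]
contact_force: [0.2, 0.3, -1.5]
width: 0.0179
grip_force: 59.7
```

arm_command(targets=[[0,0.2,-0.08,0.02,0,0,-0.8],[0,0.21,-0.07,0.02,0,0,-0.8],[0,0.21,-0.05,0.02,0,0,-0.8],[0,0.21,-0.04,0.02,0,0,-0.8],[0,0.22,-0.02,0.02,0,0,-0.8],[0,0.22,-0.01,0.02,0,0,-0.8],[0,0.22,0.01,0.02,0,0,-0.8],[0,0.22,0.02,0.02,0,0,-0.8]])

```text
t: 6.55
tcp_pos: [0.5078, -0.189, 0.0903]
ee_rot: [[0.252, 0.968, -0.001], [0.968, -0.252, 0.0], [0.0, -0.001, -1.0]]
contact_force: [-0.7, 0.2, -1.8]
width: 0.0188
grip_force: 59.7
```

```bash
python3 - <<'E'
from h import *
st(); C=cam('wrist'); w=env.get_image('wrist'); cv2.imwrite('pics/w2.png',w)
s=env.get_image('side');cv2.imwrite('pics/s2.png',s)
import pickle;pickle.dump(C,open('C2.pkl','wb'))
c=s[140:290,240:400]
a=cv2.resize(c,(640,600),interpolation=cv2.INTER_CUBIC);cv2.imwrite('pics/s2c.png',a)
cs=cam('side')
d=np.array([.2554,.9668,0]);ce=np.array([.5735,.056,0])
for k,x,z in [('rim',-.085,.09),('edge',-.055,.101),('pl',.0,.166)]:
    print(k,w2px('side',ce+d*x+[0,0,z],cs).round(1),w2px('wrist',ce+d*x+[0,0,z],C).round(1))
E
```

```text
t 6.55 tcp [ 0.5078 -0.189   0.0903] w 0.0188 g 59.71304655075073 F [-0.7  0.2 -1.8]
[[ 0.252  0.968 -0.001]
 [ 0.968 -0.252  0.   ]
 [ 0.    -0.001 -1.   ]]
[-0.419 -0.046  1.62  -0.     1.569 -0.164]
rim [304.2 213.4] [ 280.9 -168.4]
edge [303.4 204.5] [ 282.3 -327.2]
pl [302.1 175.5] [  316.4 -3556.1]
```

View pics/s2c.png

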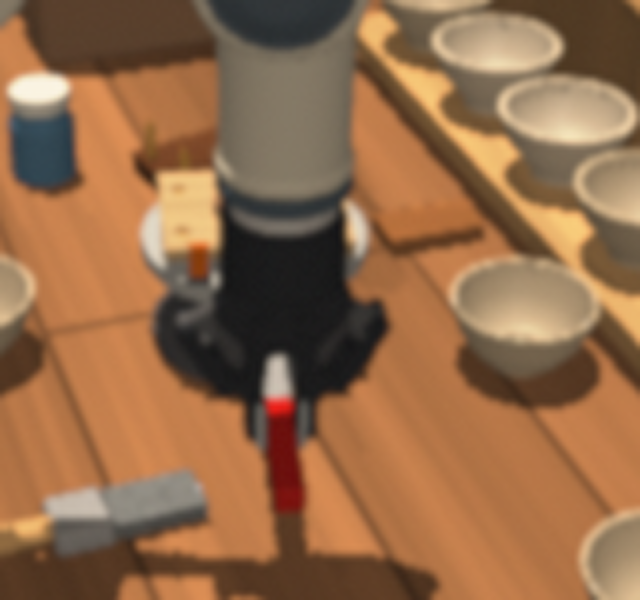

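View pics/w2.png

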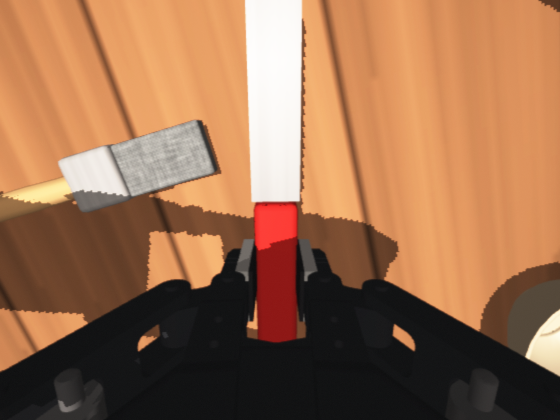

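The side crop shows the bar in line with the gap between the catches, but the hand hides the tip. The wrist view has the handle at (276,270), the blade joint at row 202, and the blade leaving the top of the picture at columns 246-302. I'll check the bar's pitch and yaw in the hand from the blade's edges.

```bash
python3 - <<'E'
from h import *
import pickle
from scipy.optimize import least_squares
C=pickle.load(open('C2.pkl','rb'));o=env.get_obs();p=np.array(o['tcp_pos']);R=np.array(o['ee_rot'])
im=cv2.imread('pics/w2.png').astype(int)
h=cv2.cvtColor(im.astype(np.uint8),cv2.COLOR_BGR2HSV); m=(h[...,1]<40)&(h[...,2]>150)
E=[]
for v in range(4,196,8):
    x=np.flatnonzero(m[v,230:325])+230; E.append((v,x.min()-.0,x.max()+1.))
E=np.array(E); print(E[[0,8,16,23]])
def bar(q,X,Y,Z): # bar point in tool frame: a along, yaw, pitch(+ = tip up), lateral, height
    a,yaw,pit,lat,hh=q
    Rb=Ro.from_euler('ZY',[yaw,pit]).as_matrix()   # tool frame (x fwd,y right,z down)
    return p+R@(np.array([a,lat,-hh])+Rb@np.array([X,Y,-Z]))
def res(q):
    r=[]
    for k,Y in ((1,-.011),(2,.011)):
        P=[w2px('wrist',bar(q,X,Y,.003),C) for X in (0,.05)]
        (u0,v0),(u1,v1)=P
        r+=list((u0+(E[:,0]-v0)*(u1-u0)/(v1-v0))-E[:,k])
    u,v=w2px('wrist',bar(q,0,0,.003),C); r.append((v-202)*3)
    r.append((q[4]-.0044)*2000)
    return r
s=least_squares(res,[.03,0,0,0,.0044]);q=s.x
print('along,yaw deg,pitch deg,lat,h',q[0],np.degrees(q[1:3]),q[3:],s.cost)
s2=least_squares(lambda y:res([y[0],y[1],0,y[2],.0044]),[.03,0,0]);print(s2.x,s2.cost)
t=bar(q,.12,0,0);print('tip',t)
d=np.array([.2554,.9668,0]);ce=np.array([.5735,.056,0]);n=np.array([-d[1],d[0],0])
print('in wheel',(t-ce)@d,(t-ce)@n, 'axis dir',np.degrees(np.arctan2(*((t-bar(q,0,0,0))[[1,0]]))))
E
```

```text
[[  4. 245. 302.]
 [ 68. 247. 301.]
 [132. 250. 301.]
 [188. 252. 300.]]
along,yaw deg,pitch deg,lat,h 0.029429209571106067 [-0.72754287  1.31988073] [-0.00013798  0.00442145] 2.0324855008477685
[ 0.02935466 -0.01280529 -0.00013628] 3.367932816481043
tip [ 0.54409373 -0.04339252  0.0974803 ]
in wheel -0.10360305033036094 0.0030451313476604095 axis dir 76.10246431852505
```

arm_command(targets=[[0,0.2,0,0,0,0,0],[0,0.2,0,0,0,0,0],[0,0.2,0,0,0,0,0],[0,0.2,0,0,0,0,0],[0,0.1,0,0,0,0,0],[0,0.06,0,0,0,0,0],[0,0.06,0,0,0,0,0],[0,0,0,0,0,0,0]])

```text
t: 7.45
tcp_pos: [0.521, -0.1399, 0.0908]
ee_rot: [[0.254, 0.967, 0.0], [0.967, -0.254, -0.0], [0.0, 0.0, -1.0]]
contact_force: [-0.7, -0.0, -2.1]
width: 0.0182
grip_force: 59.7
```

arm_command(targets=[[0,0.05,0,0,0,0,0],[0,0.05,0,0,0,0,0],[0,0.05,0,0,0,0,0],[0,0.05,0,0,0,0,0],[0,0.04,0,0,0,0,0],[0,0,0,0,0,0,0],[0,0,0,0,0,0,0],[0,0,0,0,0,0,0]])

```text
t: 8.25
tcp_pos: [0.524, -0.1286, 0.0908]
ee_rot: [[0.254, 0.967, -0.0], [0.967, -0.254, -0.0], [-0.0, -0.0, -1.0]]
contact_force: [1.2, -0.9, -0.7]
width: 0.0179
grip_force: 59.7
```

```bash
python3 - <<'E'
from h import *
st()
s=env.get_image('side');cv2.imwrite('pics/s3.png',s)
cv2.imwrite('pics/s3c.png',cv2.resize(s[150:270,260:350],(600,800))[:600])
E
```

```text
t 8.25 tcp [ 0.524  -0.1286  0.0908] w 0.0179 g 59.74220395088196 F [ 1.2 -0.9 -0.7]
[[ 0.254  0.967 -0.   ]
 [ 0.967 -0.254 -0.   ]
 [-0.    -0.    -1.   ]]
[-0.304 -0.053  1.626 -0.     1.569 -0.046]
```

arm_command(targets=[[0,0,0,0.1,0,0.4,0],[0,0,0,0.09,0,0.4,0],[0,0,0,0.074,0,0.4,0],[0,0,0,0.074,0,0.4,0],[0,0,0,0.074,0,0.4,0],[0,0,0,0.074,0,0.4,0],[0,0,0,0.074,0,0.4,0],[0,0,0,0,0,0,0]])

```text
t: 9.1
tcp_pos: [0.5244, -0.1264, 0.0625]
ee_rot: [[0.248, 0.967, 0.061], [0.938, -0.256, 0.235], [0.243, -0.001, -0.97]]
contact_force: [-0.5, -0.1, -0.5]
width: 0.0183
grip_force: 59.9
```

```bash
python3 - <<'E'
from h import *
st()
s=env.get_image('side');cv2.imwrite('pics/s4.png',s)
a=[cv2.resize(cv2.imread(f'pics/{n}.png')[165:230,270:335],(400,400),interpolation=cv2.INTER_CUBIC) for n in ('side0','s4')]
cv2.imwrite('pics/s4c.png',np.hstack(a))
E
```

```text
t 9.1 tcp [ 0.5244 -0.1264  0.0625] w 0.0183 g 59.89924728870392 F [-0.5 -0.1 -0.5]
[[ 0.248  0.967  0.061]
 [ 0.938 -0.256  0.235]
 [ 0.243 -0.001 -0.97 ]]
[-0.451 -0.019  1.662  0.24   1.548 -0.204]
```

View pics/s4c.png

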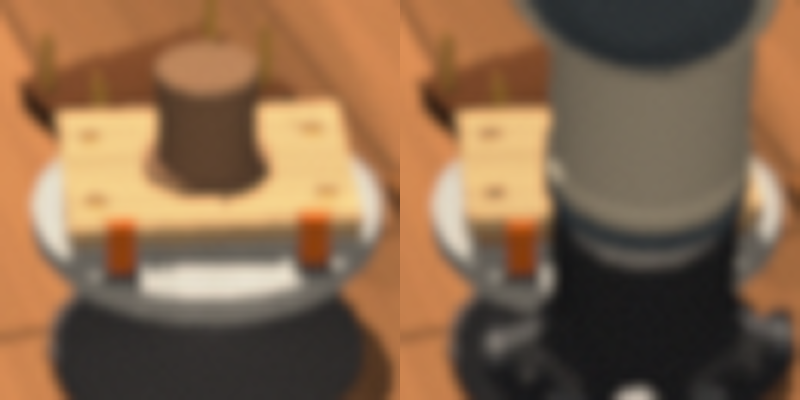

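The pair (before left, now right) shows the plate's front corner gone up from row 222 to about 212, which is some 4-5 mm. The wrist force is near zero, so I'll lever a little further to make sure.

arm_command(targets=[[0,0,0,0.074,0,0.4,0],[0,0,0,0,0,0,0],[0,0,0,0.074,0,0.4,0],[0,0,0,0,0,0,0],[0,0,0,0,0,0,0],[0,0,0,0,0,0,0],[0,0,0,0,0,0,0],[0,0,0,0,0,0,0]])

```text
t: 9.95
tcp_pos: [0.5252, -0.1244, 0.0559]
ee_rot: [[0.242, 0.967, 0.079], [0.92, -0.255, 0.298], [0.308, 0.0, -0.951]]
contact_force: [-0.8, -4.0, -1.5]
width: 0.0184
grip_force: 59.9
```

```bash
python3 - <<'E'
from h import *
st()
s=env.get_image('side');cv2.imwrite('pics/s5.png',s)
A=[cv2.imread(f'pics/{n}.png') for n in ('side0','s4','s5')]
# vertical shift of the visible left part of the plate edge: subpixel profiles
for n,a in zip('045',A):
    h=cv2.cvtColor(a,cv2.COLOR_BGR2HSV)
    for u in (283,284,290,291):
        col=a[170:215,u,2].astype(float)-0; g=np.diff(col); print(n,u,[(170+i,int(g[i])) for i in np.argsort(-abs(g))[:5]])
E
```

```text
t 9.95 tcp [ 0.5252 -0.1244  0.0559] w 0.0184 g 59.93229389190674 F [-0.8 -4.  -1.5]
[[ 0.242  0.967  0.079]
 [ 0.92  -0.255  0.298]
 [ 0.308  0.    -0.951]]
[-0.488 -0.002  1.668  0.304  1.55  -0.248]
0 283 [(np.int64(182), 58), (np.int64(202), -48), (np.int64(181), 39), (np.int64(201), -31), (np.int64(203), -29)]
0 284 [(np.int64(182), 55), (np.int64(202), -50), (np.int64(181), 38), (np.int64(201), -33), (np.int64(203), -26)]
0 290 [(np.int64(181), 49), (np.int64(201), -49), (np.int64(182), 48), (np.int64(202), -30), (np.int64(208), -27)]
0 291 [(np.int64(181), 50), (np.int64(201), -48), (np.int64(182), 46), (np.int64(202), -33), (np.int64(208), -21)]
4 283 [(np.int64(182), 54), (np.int64(200), -45), (np.int64(181), 40), (np.int64(199), -33), (np.int64(201), -27)]
4 284 [(np.int64(182), 53), (np.int64(200), -46), (np.int64(181), 40), (np.int64(199), -32), (np.int64(201), -27)]
4 290 [(np.int64(181), 48), (np.int64(182), 47), (np.int64(201), -37), (np.int64(202), -28), (np.int64(208), -25)]
4 291 [(np.int64(181), 50), (np.int64(182), 46), (np.int64(201), -33), (np.int64(200), -28), (np.int64(202), -24)]
5 283 [(np.int64(182), 55), (np.int64(199), -44), (np.int64(172), 42), (np.int64(171), 40), (np.int64(181), 39)]
5 284 [(np.int64(182), 52), (np.int64(199), -44), (np.int64(172), 41), (np.int64(181), 39), (np.int64(200), -33)]
5 290 [(np.int64(181), 50), (np.int64(182), 46), (np.int64(202), -28), (np.int64(201), -27), (np.int64(208), -25)]
5 291 [(np.int64(181), 51), (np.int64(182), 46), (np.int64(201), -24), (np.int64(198), -24), (np.int64(180), 22)]
```

The plate's front edge has risen from row 202 to about 199.2. At 0.27 px/mm that is some 9 mm, so it is out of the catches. Now I back the bar off and pull it out along its own axis.

arm_command(targets=[[0,0,0,-0.074,0,-0.4,0],[0,0,0,-0.074,0,-0.4,0],[0,0,0,-0.074,0,-0.4,0],[0,0,0,-0.08,0,-0.4,0],[0,0,0,-0.08,0,-0.4,0],[0,-0.2,0,0,0,0,0],[0,-0.3,0,0,0,0,0],[0,-0.3,0,0,0,0,0]])

```text
t: 10.8
tcp_pos: [0.5132, -0.1679, 0.0681]
ee_rot: [[0.252, 0.967, 0.035], [0.958, -0.254, 0.136], [0.14, -0.001, -0.99]]
contact_force: [-0.0, -0.6, -0.3]
width: 0.0185
grip_force: 59.8
```

arm_command(targets=[[0,-0.4,0,0,0,0,0],[0,-0.5,0,0,0,0,0],[0,-0.5,0,0,0,0,0],[0,-0.4,0,0,0,0,0],[0,0,0,0,0,-0.4,0],[0,0,0,0,0,-0.4,0],[0,0,0,0,0,-0.4,0],[0,0,0,0,0,-0.4,0]])

```text
t: 11.6
tcp_pos: [0.4901, -0.2545, 0.0554]
ee_rot: [[0.257, 0.967, -0.001], [0.967, -0.257, -0.0], [-0.0, -0.001, -1.0]]
contact_force: [-0.3, 1.2, -1.1]
width: 0.0183
grip_force: 59.8
```

```bash
python3 - <<'E'
from h import *
st(); C=cam('wrist'); w=env.get_image('wrist'); cv2.imwrite('pics/w6.png',w)
import pickle;pickle.dump(C,open('C6.pkl','wb'))
s=env.get_image('side');cv2.imwrite('pics/s6.png',s);t=env.get_image('top');cv2.imwrite('pics/t6.png',t)
a=cv2.resize(s[160:300,240:400],(400,350),interpolation=cv2.INTER_CUBIC);b=cv2.resize(t[120:260,200:360],(400,350),interpolation=cv2.INTER_CUBIC)
cv2.imwrite('pics/c6.png',np.hstack([a,b]))
E
```

```text
t 11.6 tcp [ 0.4901 -0.2545  0.0554] w 0.0183 g 59.758901596069336 F [-0.3  1.2 -1.1]
[[ 0.257  0.967 -0.001]
 [ 0.967 -0.257 -0.   ]
 [-0.    -0.001 -1.   ]]
[-5.400e-01  2.000e-03  1.635e+00 -1.000e-03  1.506e+00 -2.810e-01]
```

View pics/c6.png

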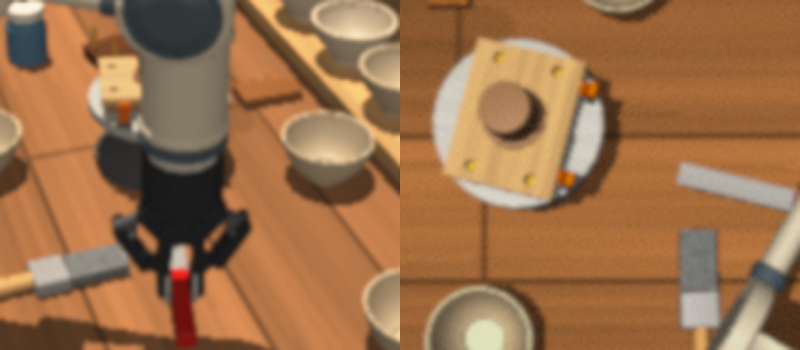

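The right half (top view) shows the bar clear of the wheel, tip at (685,175), and the plate still on its seat with both catches now fully visible. Lay the bar down here; the brush is clear.

arm_command(targets=[[0,0,0,0.3,0,0,0],[0,0,0,0.3,0,0,0],[0,0,0,0.25,0,0,0],[0,0,0,0.14,0,0,0],[0,0,0,0,0,0,0],[30,0,0,0,0,0,0],[50,0,0,0,0,0,0],[50,0,0,0,0,0,0]])

```text
t: 12.55
tcp_pos: [0.4915, -0.2531, 0.007]
ee_rot: [[0.254, 0.967, 0.001], [0.967, -0.254, -0.0], [-0.0, 0.001, -1.0]]
contact_force: [-0.6, -0.0, -0.8]
width: 0.0425
grip_force: 0.0
```

arm_command(targets=[[50,0,0,-0.2,0,0,0],[50,0,0,-0.5,0,0,0],[80,0,0,-0.9,0,0,0],[100,0,0,-0.9,0,0,0],[100,0,0,-0.9,0,0,0],[100,0,0,-0.6,0,0,0],[100,0,0,0,0,0,0],[100,0,0,0,0,0,0]])

```text
t: 13.35
tcp_pos: [0.4916, -0.2531, 0.2082]
ee_rot: [[0.254, 0.967, 0.002], [0.967, -0.254, -0.001], [-0.001, 0.003, -1.0]]
contact_force: [0.5, -0.6, -0.9]
width: 0.0854
grip_force: 0.0
```

```bash
python3 - <<'E'
from h import *
o=st(); t=env.get_image('top');cv2.imwrite('pics/t7.png',t);s=env.get_image('side');cv2.imwrite('pics/s7.png',s)
a=cv2.resize(s[150:290,240:400],(400,350),interpolation=cv2.INTER_CUBIC);b=cv2.resize(t[120:260,200:360],(400,350),interpolation=cv2.INTER_CUBIC)
cv2.imwrite('pics/c7.png',np.hstack([a,b]))
C=cam('top')
print(px2w('top',200+507*.4-160,120+110*.4,.17,C))
# fixed scale: crop b is 2.5x, offset 400 px
f=lambda u,v,z:px2w('top',200+(u-400)/2.5,120+v/2.5,z,C)[:2]
P=[f(*q,.114) for q in [(500,58),(558,71),(471,165),(530,180)]];print('plate',np.mean(P,0))
print('chuck',f(506,109,.169))
E
```

```text
t 13.35 tcp [ 0.4916 -0.2531  0.2082] w 0.0854 g 0.0 F [ 0.5 -0.6 -0.9]
[[ 0.254  0.967  0.002]
 [ 0.967 -0.254 -0.001]
 [-0.001  0.003 -1.   ]]
[-0.537 -0.042  1.406  0.     1.774 -0.28 ]
[0.57117618 0.0589514  0.17      ]
plate [0.57314741 0.05721882]
chuck [0.57229802 0.05998875]
```

View pics/c7.png

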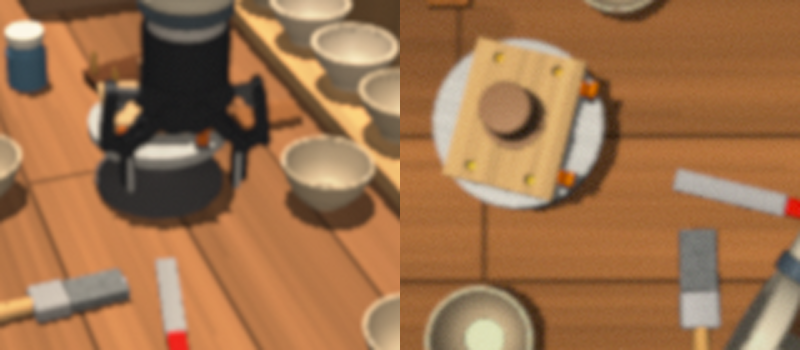

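The bar lies flat on the bench, tip at (678,180) in the top crop. The plate sits tilted and free, with the chuck top about 4 mm toward wheel +x. Before taking the plate I look at the stand's posts with the wrist camera, measured numerically.

```bash
python3 - <<'E'
from h import *
plan([.632,.243,.25],down(102.7),15,100)
E
```

```text
[[100,0.687,0.014,-0.059,-0.002,-0.001,-0.366],[100,0.686,0.036,-0.059,-0.002,-0.001,-0.366],[100,0.685,0.058,-0.059,-0.002,-0.001,-0.366],[100,0.683,0.08,-0.059,-0.002,-0.001,-0.366],[100,0.68,0.101,-0.059,-0.002,-0.001,-0.366],[100,0.676,0.123,-0.059,-0.002,-0.001,-0.366],[100,0.672,0.144,-0.059,-0.002,-0.001,-0.366],[100,0.667,0.166,-0.059,-0.002,-0.001,-0.366]]
[[100,0.661,0.187,-0.059,-0.002,-0.001,-0.366],[100,0.655,0.208,-0.059,-0.002,-0.001,-0.366],[100,0.648,0.229,-0.06,-0.002,-0.001,-0.366],[100,0.64,0.249,-0.06,-0.002,-0.001,-0.366],[100,0.632,0.27,-0.06,-0.002,-0.001,-0.366],[100,0.623,0.29,-0.06,-0.002,-0.001,-0.366],[100,0.614,0.31,-0.06,-0.002,-0.001,-0.366],[100,0,0,0,0,0,0]]
max 0.687
```

arm_command(targets=[[100,0.69,0.01,-0.1,0,0,-0.37],[100,0.69,0.04,-0.1,0,0,-0.37],[100,0.69,0.06,-0.1,0,0,-0.37],[100,0.68,0.08,-0.1,0,0,-0.37],[100,0.68,0.1,-0.1,0,0,-0.37],[100,0.68,0.12,-0.1,0,0,-0.37],[100,0.67,0.14,-0.1,0,0,-0.37],[100,0.67,0.17,-0.1,0,0,-0.37]])

```text
t: 14.25
tcp_pos: [0.5658, 0.0137, 0.2447]
ee_rot: [[-0.002, 1.0, -0.004], [1.0, 0.002, 0.0], [0.0, -0.004, -1.0]]
contact_force: [0.5, 0.3, 0.7]
width: 0.0855
grip_force: 0.0
```

arm_command(targets=[[100,0.66,0.19,0,0,0,-0.37],[100,0.65,0.21,0,0,0,-0.37],[100,0.65,0.23,0,0,0,-0.37],[100,0.64,0.25,0,0,0,-0.37],[100,0.63,0.27,0,0,0,-0.37],[100,0.6,0.29,0,0,0,-0.37],[100,0.2,0.1,0,0,0,-0.2],[100,0,0,0,0,0,0]])

```text
t: 15.05
tcp_pos: [0.625, 0.2212, 0.2442]
ee_rot: [[-0.213, 0.977, -0.004], [0.977, 0.213, -0.001], [-0.0, -0.004, -1.0]]
contact_force: [0.1, 0.5, -0.0]
width: 0.0855
grip_force: 0.0
```

```bash
python3 - <<'E'
from h import *
import pickle
st(); C=cam('wrist'); w=env.get_image('wrist'); cv2.imwrite('pics/w8.png',w); pickle.dump(C,open('C8.pkl','wb'))
x=np.array([np.cos(np.radians(102.7)),np.sin(np.radians(102.7)),0]);y=np.array([-x[1],x[0],0]);c=np.array([.622,.288,0])
v=w.copy()
for sx in(-.03,.03):
    for sy in(-.055,.055):
        for z in(.02,.058):
            q=w2px('wrist',c+sx*x+sy*y+[0,0,z],C);print(sx,sy,z,q.round(1));cv2.circle(v,tuple(int(a) for a in q),3,(255,0,255),1)
cv2.imwrite('pics/w8a.png',v)
E
```

```text
t 15.05 tcp [0.625  0.2212 0.2442] w 0.0855 g 0.0 F [ 0.1  0.5 -0. ]
[[-0.213  0.977 -0.004]
 [ 0.977  0.213 -0.001]
 [-0.    -0.004 -1.   ]]
[ 0.289  0.274  1.003 -0.     1.869  0.074]
-0.03 -0.055 0.02 [332.8 147.1]
-0.03 -0.055 0.058 [339. 150.]
-0.03 0.055 0.02 [240.4 147.6]
-0.03 0.055 0.058 [236.3 150.6]
0.03 -0.055 0.02 [335.1  93.6]
0.03 -0.055 0.058 [341.9  90.4]
0.03 0.055 0.02 [238.5  94.3]
0.03 0.055 0.058 [233.9  91.1]
```

View pics/w8a.png

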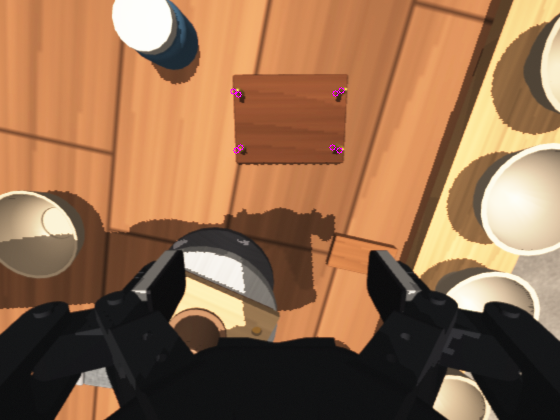

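The stand's base spans (234,75) to (348,163), and its four posts lie on the predicted marks within a few pixels. I'll refine the pose numerically and plan the move to the chuck.

```bash
python3 - <<'E'
from h import *
import pickle
from scipy.optimize import least_squares
C=pickle.load(open('C8.pkl','rb'));w=cv2.imread('pics/w8.png');h=cv2.cvtColor(w,cv2.COLOR_BGR2HSV)
# brass pixels: hue clearly yellower than wood
roi=np.zeros(w.shape[:2],np.uint8);roi[80:160,228:350]=255
m=cv2.inRange(h,(15,60,60),(35,255,255))&roi
n,l,s,ce=cv2.connectedComponentsWithStats(m); B=[]
for i in range(1,n):
    if s[i,4]>5: print('brass',s[i,:5],ce[i].round(1)); B.append((ce[i],s[i,4]))
# base outline: dark reddish wood
m=cv2.inRange(h,(0,90,40),(13,255,150)); r2=np.zeros_like(m); r2[60:180,215:365]=255; m&=r2
m=cv2.morphologyEx(m,cv2.MORPH_CLOSE,np.ones((9,9)));m=cv2.morphologyEx(m,cv2.MORPH_OPEN,np.ones((9,9)))
cs=max(cv2.findContours(m,0,2)[0],key=cv2.contourArea); q=cv2.approxPolyDP(cs,8,True)[:,0]; print(q.tolist(),cv2.contourArea(cs))
if len(q)==4:
    P=[px2w('wrist',*a,.02,C)[:2] for a in q]; print(np.round(P,4).tolist(),np.mean(P,0))
    q=q.astype(float)
    def res(g):
        a=np.radians(g[2]);x=np.array([np.cos(a),np.sin(a)]);y=np.array([-x[1],x[0]])
        K=[w2px('wrist',[*(np.array(g[:2])+i*.05*x+j*.065*y),.02],C) for i in(-1,1) for j in(-1,1)]
        return np.concatenate([q[np.argmin(np.linalg.norm(q-k,axis=1))]-k for k in K])
    f=least_squares(res,[.622,.288,102.7],x_scale=[.01,.01,5]);print('base fit',f.x,f.cost)
if len(B)==4:
    U=np.array([b[0] for b in B])
    def rp(g):
        a=np.radians(g[2]);x=np.array([np.cos(a),np.sin(a)]);y=np.array([-x[1],x[0]])
        K=[w2px('wrist',[*(np.array(g[:2])+i*.03*x+j*.055*y),.039],C) for i in(-1,1) for j in(-1,1)]
        return np.concatenate([U[np.argmin(np.linalg.norm(U-k,axis=1))]-k for k in K])
    f=least_squares(rp,[.622,.288,102.7],x_scale=[.01,.01,5]);print('post fit',f.x,f.cost,f.fun.round(1))
dd=np.array([.2554,.9668,0])
R=down(75.2)@Ro.from_rotvec([0,-np.radians(3.3),0]).as_matrix()
s=plan([.5728,.0585,.215],R,8,100)
plan([.5728,.0580,.130],R,5,100,start=s)
E
```

```text
brass [337  87  11   9  60] [341.8  90.6]
brass [235  88   9   8  46] [239.2  91.4]
brass [228 104   5  11  21] [229.8 109.3]
brass [230 143   4   7  11] [231.9 145.4]
brass [238 144   8   8  45] [241.4 147.8]
brass [334 144  11   7  56] [338.8 147.1]
[[346, 89], [334, 104], [285, 99], [284, 113], [235, 114], [237, 164], [342, 162]] 6364.0
[[100,-0.367,-0.213,0.076,0.015,-0.079,0.674],[100,-0.378,-0.191,0.079,0.015,-0.079,0.674],[100,-0.388,-0.168,0.082,0.015,-0.079,0.674],[100,-0.397,-0.145,0.084,0.015,-0.079,0.674],[100,-0.404,-0.121,0.087,0.015,-0.079,0.674],[100,-0.41,-0.097,0.09,0.015,-0.079,0.674],[100,-0.414,-0.073,0.093,0.015,-0.079,0.674],[100,-0.417,-0.048,0.096,0.015,-0.079,0.674]]
max 0.674
[[100,0.018,0.001,0.34,0.0,0.0,0.0],[100,0.018,0.001,0.34,0.0,0.0,0.0],[100,0.018,0.001,0.34,0.0,0.0,0.0],[100,0.018,0.001,0.34,0.0,0.0,0.0],[100,0.018,0.001,0.34,0.0,0.0,0.0],[100,0,0,0,0,0,0],[100,0,0,0,0,0,0],[100,0,0,0,0,0,0]]
max 0.34
```

arm_command(targets=[[100,-0.37,-0.21,0.07,0,-0.08,0.67],[100,-0.38,-0.19,0.08,0,-0.08,0.67],[100,-0.39,-0.17,0.08,0,-0.08,0.67],[100,-0.4,-0.15,0.08,0,-0.08,0.67],[100,-0.4,-0.12,0.08,0,-0.08,0.67],[100,-0.41,-0.1,0.09,0,-0.08,0.67],[100,-0.41,-0.07,0.09,0,-0.08,0.67],[100,-0.42,-0.05,0.09,0,-0.08,0.67]])

```text
t: 15.9
tcp_pos: [0.5724, 0.0558, 0.2174]
ee_rot: [[0.258, 0.966, -0.002], [0.965, -0.257, -0.056], [-0.055, 0.013, -0.998]]
contact_force: [0.3, 0.5, -0.5]
width: 0.0852
grip_force: 0.0
```

```bash
python3 - <<'E'
from h import *
st()
R=down(75.2)@Ro.from_rotvec([0,-np.radians(3.3),0]).as_matrix()
plan([.5728,.0580,.130],R,5,100)
E
```

```text
t 15.9 tcp [0.5724 0.0558 0.2174] w 0.0852 g 0.0 F [ 0.3  0.5 -0.5]
[[ 0.258  0.966 -0.002]
 [ 0.965 -0.257 -0.056]
 [-0.055  0.013 -0.998]]
[ 0.071  0.029  1.321 -0.057  1.797  0.319]
[[100,0.028,-0.005,0.349,0.029,-0.006,-0.006],[100,0.028,-0.004,0.349,0.029,-0.006,-0.006],[100,0.028,-0.003,0.349,0.029,-0.006,-0.006],[100,0.029,-0.002,0.349,0.029,-0.006,-0.006],[100,0.029,-0.002,0.349,0.029,-0.006,-0.006],[100,0,0,0,0,0,0],[100,0,0,0,0,0,0],[100,0,0,0,0,0,0]]
max 0.349
```

arm_command(targets=[[100,0.03,0,0.4,0.03,0,0],[100,0.03,0,0.4,0.03,0,0],[100,0.03,0,0.4,0.03,0,0],[100,0.03,0,0.3,0.03,0,0],[100,0.03,0,0.2,0.03,0,0],[100,0,0,0.05,0,0,0],[50,0,0,0,0,0,0],[20,0,0,0,0,0,0]])

```text
t: 16.7
tcp_pos: [0.5753, 0.0609, 0.1309]
ee_rot: [[0.253, 0.967, -0.012], [0.966, -0.253, -0.052], [-0.053, 0.001, -0.999]]
contact_force: [0.5, 0.4, 0.2]
width: 0.0586
grip_force: 0.0
```

arm_command(targets=[[0,0,0,0,0,0,0],[0,0,0,0,0,0,0],[0,0,0,0,0,0,0],[0,0,0,0,0,0,0],[0,0,0,0,0,0,0],[0,0,0,0,0,0,0],[0,0,0,0,0,0,0],[0,0,0,0,0,0,0]])

```text
t: 17.5
tcp_pos: [0.5757, 0.0607, 0.1313]
ee_rot: [[0.253, 0.967, -0.011], [0.966, -0.253, -0.052], [-0.053, 0.003, -0.999]]
contact_force: [2.4, -2.9, 5.2]
width: 0.0489
grip_force: 62.4
```

arm_command(targets=[[0,0,0,-0.06,0,0,0],[0,0,0,-0.06,0,0,0],[0,0,0,-0.1,0,0,0],[0,0,0,-0.1,0,0,0],[0,0,0,-0.2,0,0,0],[0,0,0,-0.3,0,0,0],[0,0,0,-0.4,0,0,0],[0,0,0,-0.5,0,0,0]])

```text
t: 18.3
tcp_pos: [0.5755, 0.0657, 0.2168]
ee_rot: [[0.252, 0.967, -0.015], [0.966, -0.253, -0.052], [-0.054, -0.001, -0.999]]
contact_force: [0.9, 0.5, -3.1]
width: 0.0487
grip_force: 65.4
```

```bash
python3 - <<'E'
from h import *
o=st()
plan([.632,.28,.215],down(102.7),10,0)
E
```

```text
t 18.3 tcp [0.5755 0.0657 0.2168] w 0.0487 g 65.39362907409668 F [ 0.9  0.5 -3.1]
[[ 0.252  0.967 -0.015]
 [ 0.966 -0.253 -0.052]
 [-0.054 -0.001 -0.999]]
[ 0.085  0.052  1.298 -0.052  1.811  0.328]
[[0,0.443,0.001,-0.02,-0.016,0.06,-0.547],[0,0.442,0.022,-0.018,-0.016,0.06,-0.547],[0,0.441,0.043,-0.016,-0.016,0.06,-0.547],[0,0.438,0.064,-0.013,-0.016,0.06,-0.547],[0,0.435,0.085,-0.011,-0.016,0.06,-0.547],[0,0.43,0.106,-0.008,-0.016,0.06,-0.547],[0,0.425,0.126,-0.006,-0.016,0.06,-0.547],[0,0.418,0.146,-0.004,-0.016,0.06,-0.547]]
[[0,0.411,0.166,-0.001,-0.016,0.06,-0.547],[0,0.403,0.185,0.001,-0.016,0.06,-0.547],[0,0,0,0,0,0,0],[0,0,0,0,0,0,0],[0,0,0,0,0,0,0],[0,0,0,0,0,0,0],[0,0,0,0,0,0,0],[0,0,0,0,0,0,0]]
max 0.547
```

arm_command(targets=[[0,0.44,0,-0.02,-0.02,0.06,-0.55],[0,0.44,0.02,-0.02,-0.02,0.06,-0.55],[0,0.44,0.04,-0.02,-0.02,0.06,-0.55],[0,0.44,0.06,-0.01,-0.02,0.06,-0.55],[0,0.44,0.08,-0.01,-0.02,0.06,-0.55],[0,0.43,0.1,-0.01,-0.02,0.06,-0.55],[0,0.42,0.13,0,-0.02,0.06,-0.55],[0,0.42,0.15,0,0,0.06,-0.55]])

```text
t: 19.1
tcp_pos: [0.6204, 0.238, 0.2156]
ee_rot: [[-0.13, 0.991, 0.002], [0.991, 0.13, -0.011], [-0.011, 0.0, -1.0]]
contact_force: [1.2, -0.0, -4.4]
width: 0.0489
grip_force: 65.4
```

arm_command(targets=[[0,0.41,0.17,0,0,0.06,-0.55],[0,0.4,0.18,0,0,0.06,-0.55],[0,0,0,0,0,0,0],[0,0,0,0,0,0,0],[0,0,0,0,0,0,0],[0,0,0,0,0,0,0],[0,0,0,0,0,0,0],[0,0,0,0,0,0,0]])

```text
t: 19.9
tcp_pos: [0.6316, 0.2791, 0.2139]
ee_rot: [[-0.222, 0.975, -0.001], [0.975, 0.222, -0.001], [-0.001, -0.001, -1.0]]
contact_force: [0.1, -0.0, -4.2]
width: 0.0484
grip_force: 65.5
```

```bash
python3 - <<'E'
from h import *
import pickle
o=st(); C=cam('wrist'); w=env.get_image('wrist'); cv2.imwrite('pics/w9.png',w); pickle.dump(C,open('C9.pkl','wb'))
t=env.get_image('top');cv2.imwrite('pics/t9.png',t)
p=np.array(o['tcp_pos']);R=np.array(o['ee_rot']);x=R[:,0];y=-R[:,1];zz=p[2]-.027
for nm,X,Y,Z in [('edge+x L',.055,.07,.01),('edge+x R',.055,-.07,.01),('hole L',.03,.055,.01),('hole R',.03,-.055,.01),('holeB L',-.03,.055,.01)]:
    print(nm,w2px('wrist',[*(p+X*x+Y*y)[:2],zz+Z],C).round(1))
h=cv2.cvtColor(w,cv2.COLOR_BGR2HSV)
# light plywood: bright, moderate saturation
m=cv2.inRange(h,(10,40,150),(25,150,255)); n,l,s,ce=cv2.connectedComponentsWithStats(m)
for i in range(1,n):
    if s[i,4]>1500: print(s[i])
for u in range(150,421,30): print(u,[(v,h[v,u].tolist()) for v in range(150,420,22)][:0],w[200:400:20,u].tolist())
E
```

```text
t 19.9 tcp [0.6316 0.2791 0.2139] w 0.0484 g 65.51854133605957 F [ 0.1 -0.  -4.2]
[[-0.222  0.975 -0.001]
 [ 0.975  0.222 -0.001]
 [-0.001 -0.001 -1.   ]]
[ 3.670e-01  3.420e-01  9.750e-01 -1.000e-03  1.826e+00  1.440e-01]
edge+x L [141.2 143.2]
edge+x R [411.7 143.5]
hole L [174.4 190.3]
hole R [378.4 190.6]
holeB L [183.1 289.4]
[   60     0   413   292 48765]
[ 242    0   37  124 1728]
[ 445    0   57   66 1795]
[  417     0   143   370 14033]
[ 476  217   84  101 5188]
150 [] [[168, 229, 250], [173, 232, 252], [46, 71, 110], [41, 64, 102], [42, 66, 107], [24, 23, 23], [51, 49, 49], [27, 25, 26], [33, 57, 97], [72, 125, 206]]
180 [] [[102, 162, 234], [176, 234, 252], [158, 221, 247], [74, 107, 138], [22, 21, 21], [16, 15, 15], [22, 21, 20], [17, 17, 16], [17, 16, 15], [18, 17, 16]]
210 [] [[169, 229, 251], [175, 234, 252], [156, 218, 246], [96, 102, 107], [19, 18, 20], [23, 22, 22], [18, 17, 16], [17, 16, 16], [17, 15, 15], [17, 16, 16]]
240 [] [[171, 230, 251], [115, 160, 218], [40, 55, 80], [115, 159, 217], [46, 64, 93], [46, 64, 92], [46, 64, 92], [16, 15, 15], [17, 17, 16], [1
[... 248 characters left out ...]
[46, 65, 93], [46, 64, 92], [19, 18, 18], [17, 16, 16], [17, 16, 15]]
330 [] [[171, 231, 251], [172, 231, 251], [47, 65, 93], [12, 12, 12], [47, 65, 92], [46, 64, 92], [45, 63, 91], [17, 15, 15], [16, 15, 15], [17, 16, 16]]
360 [] [[171, 230, 251], [171, 231, 251], [162, 224, 248], [22, 22, 23], [18, 17, 17], [18, 17, 18], [20, 19, 19], [19, 18, 17], [17, 17, 16], [16, 16, 16]]
390 [] [[168, 230, 250], [171, 231, 251], [162, 225, 248], [159, 219, 246], [76, 111, 142], [23, 21, 20], [28, 25, 26], [25, 23, 24], [138, 211, 248], [17, 15, 15]]
420 [] [[89, 143, 217], [63, 101, 162], [38, 58, 92], [43, 67, 93], [160, 234, 253], [23, 22, 21], [52, 50, 49], [36, 35, 33], [17, 17, 16], [70, 85, 98]]
```

```bash
python3 - <<'E'
from h import *
import pickle
from scipy.optimize import least_squares
C=pickle.load(open('C9.pkl','rb'));w=cv2.imread('pics/w9.png');o=env.get_obs();p=np.array(o['tcp_pos']);R=np.array(o['ee_rot'])
m=((w[...,0]>110)&(w[...,1]>180)).astype(np.uint8); m[:120]=0
n,l,s,ce=cv2.connectedComponentsWithStats(m)
k=1+np.argmax([s[i,4] if 100<ce[i][0]<460 and ce[i][1]<300 else 0 for i in range(1,n)]); M=l==k; print(s[k])
front=[(u,np.flatnonzero(M[:,u]).min()) for u in range(165,400,5) if M[:,u].any()]
left=[(np.flatnonzero(M[v]).min(),v) for v in range(155,215,4)]; right=[(np.flatnonzero(M[v]).max()+1,v) for v in range(155,215,4)]
print('front',front[::8],'left',left[::4],'right',right[::4])
def med(pts,ax):
    pts=np.array(pts,float);a,b=(pts[:,0],pts[:,1]) if ax=='v' else (pts[:,1],pts[:,0])
    for _ in range(3):
        f=np.polyfit(a,b,1);r=abs(np.polyval(f,a)-b);kk=r<max(1.5,np.median(r)*2);a,b=a[kk],b[kk]
    return a,b,f
fa,fb,ff=med(front,'v');la,lb,lf=med(left,'u');ra,rb,rf=med(right,'u');print(ff,lf,rf)
def P(g,X,Y): # plate top at h above underside ; g=x,y,yaw,tilt pitch
    q=Ro.from_euler('ZY',g[2:4]).as_matrix()@np.array([X,Y,0]); return w2px('wrist',p+R@(np.array([g[0],g[1],.027-.010-g[4]])+q),C)
def line(A,B,t,ax):
    return A[1]+(t-A[0])*(B[1]-A[1])/(B[0]-A[0]) if ax=='v' else A[0]+(t-A[1])*(B[0]-A[0])/(B[1]-A[1])
def res(g):
    a,b,c,d=P(g,.055,-.07),P(g,.055,.07),P(g,0,-.07),P(g,0,.07)
    return np.concatenate([line(a,b,fa,'v')-fb,line(a,c,la,'u')-lb,line(b,d,ra,'u')-rb])
for tilt in (0,1):
    if tilt: f=least_squares(res,[0,0,0,0,0],x_scale=[.01,.01,.1,.1,.01])
    else: f=least_squares(lambda g:res([g[0],g[1],g[2],0,g[3]]),[0,0,0,0],x_scale=[.01,.01,.1,.01])
    print(f.x.round(4),f.cost)
x0,y0,x1,y1=s[k][0],s[k][1],s[k][0]+s[k][2],s[k][1]+s[k][3]
inv=cv2.morphologyEx(M.astype(np.uint8),cv2.MORPH_CLOSE,np.ones((25,25)))-M; inv[:,:]=inv*(inv<2)
n,l,s,ce=cv2.connectedComponentsWithStats((inv>0).astype(np.uint8))
print('holes',[(s[i,4],ce[i].round(1).tolist()) for i in range(1,n) if s[i,4]>60])
E
```

```text
[  141   149   269   142 20636]
front [(165, np.int64(151)), (205, np.int64(151)), (245, np.int64(150)), (285, np.int64(150)), (325, np.int64(150)), (365, np.int64(149))] left [(np.int64(142), 155), (np.int64(143), 171), (np.int64(146), 187), (np.int64(147), 203)] right [(np.int64(409), 155), (np.int64(408), 171), (np.int64(406), 187), (np.int64(405), 203)]
[-9.62072155e-03  1.52651249e+02] [1.19642857e-01 1.22972024e+02] [-9.73214286e-02  4.24409821e+02]
[-0.0036  0.0001 -0.0105  0.0004] 3.513283808196781
[-0.0036  0.0001 -0.0105 -0.0138  0.0009] 3.3456993395424828
holes [(np.int32(310), [376.8, 195.3]), (np.int32(302), [173.7, 197.1]), (np.int32(90), [187.8, 248.4]), (np.int32(87), [366.1, 248.6])]
```

```bash
python3 - <<'E'
from h import *
import pickle
from scipy.optimize import least_squares
C=pickle.load(open('C8.pkl','rb'));print('cam',(-C[1].T@C[2]).round(3))
w=cv2.imread('pics/w8.png');g=cv2.GaussianBlur(w[...,2].astype(float),(0,0),1)
def edge(prof,lo): # strongest step, subpixel
    d=np.abs(np.diff(prof));i=int(np.argmax(d));j=np.arange(max(i-2,0),min(i+3,len(d)));return lo+.5+(d[j]*j).sum()/d[j].sum()
L=[(edge(g[v,222:246],222),v) for v in range(100,140,3)];Rr=[(edge(g[v,338:358],338),v) for v in range(100,140,3)]
T=[(u,edge(g[64:86,u],64)) for u in range(250,332,5)];B=[(u,edge(g[154:176,u],154)) for u in range(250,332,5)]
L,Rr,T,B=[np.array(a) for a in(L,Rr,T,B)]
for a,k in((L,0),(Rr,0),(T,1),(B,1)): print(np.median(a[:,k]).round(1),a[:,k].std().round(2))
U=np.array([[341.8,90.6],[239.2,91.4],[338.8,147.1],[241.4,147.8]])
def base(q,X,Y,z):
    c,s=np.cos(q[2]),np.sin(q[2]);return w2px('wrist',[q[0]+c*X-s*Y,q[1]+s*X+c*Y,z],C)
def ln(A,Bp,P,k): # residual of pts in coordinate k
    o=1-k;return A[k]+(P[:,o]-A[o])*(Bp[k]-A[k])/(Bp[o]-A[o])-P[:,k]
def rb(q):
    a,b,c,d=[base(q,X,Y,.02) for X,Y in((.05,.065),(.05,-.065),(-.05,.065),(-.05,-.065))]
    return np.concatenate([ln(a,c,L,0),ln(b,d,Rr,0),ln(a,b,T,1),ln(c,d,B,1)])
def rp(q): return np.concatenate([base(q,X,Y,.039)-u for (X,Y),u in zip(((.03,-.055),(.03,.055),(-.03,-.055),(-.03,.055)),U)])
for n,f in(('base',rb),('posts',rp)):
    s=least_squares(f,[.622,.288,np.radians(102.7)],loss='soft_l1',x_scale=[.01,.01,.1]);print(n,s.x[:2].round(4),np.degrees(s.x[2]).round(2),s.cost)
# post tips in top image, crop coordinates of blobs
t=cv2.imread('pics/t7.png');h=cv2.cvtColor(t,cv2.COLOR_BGR2HSV);Ct=cam('top')
x=np.array([np.cos(1.792),np.sin(1.792),0]);y=np.array([-x[1],x[0],0])
for i,j in((-.05,-.065),(-.05,.065),(.05,-.065),(.05,.065)): print(w2px('top',np.array([.6245,.29,.02])+i*x+j*y,Ct).round(1),end=' ')
E
```

```text
cam [0.611 0.286 0.387]
233.9 0.5
345.4 1.5
73.5 0.28
164.4 0.38
base [0.6252 0.2897] 102.6 16.146262841425397
posts [0.625  0.2901] 102.75 0.06629560707737903
[176.  127.4] [185.9 174. ] [139.7 135.5] [149.3 182.3]
```

```bash
python3 - <<'E'
from h import *
o=st()
plan([.6234,.2928,.100],down(102.1),6,0)
E
```

```text
t 20.0 tcp [0.6315 0.2793 0.2137] w 0.0488 g 65.51849484443665 F [-0.   0.6 -4.4]
[[-0.222  0.975 -0.001]
 [ 0.975  0.222 -0.001]
 [-0.001 -0.001 -1.   ]]
[ 3.680e-01  3.430e-01  9.750e-01 -1.000e-03  1.826e+00  1.440e-01]
[[0,0.05,-0.016,0.379,-0.002,0.002,0.024],[0,0.05,-0.016,0.379,-0.002,0.002,0.024],[0,0.05,-0.016,0.379,-0.002,0.002,0.024],[0,0.05,-0.016,0.379,-0.002,0.002,0.024],[0,0.05,-0.017,0.379,-0.002,0.002,0.024],[0,0.05,-0.017,0.379,-0.002,0.002,0.024],[0,0,0,0,0,0,0],[0,0,0,0,0,0,0]]
max 0.379
```

arm_command(targets=[[0,0.05,-0.016,0.38,0,0,0.02],[0,0.05,-0.016,0.38,0,0,0.02],[0,0.05,-0.016,0.38,0,0,0.03],[0,0.05,-0.016,0.38,0,0,0.02],[0,0.05,-0.016,0.38,0,0,0.03],[0,0.05,-0.016,0.38,0,0,0.03],[0,0,0,0,0,0,0],[0,0,0,0,0,0,0]])

```text
t: 20.8
tcp_pos: [0.6233, 0.2928, 0.0995]
ee_rot: [[-0.21, 0.978, -0.002], [0.978, 0.21, -0.002], [-0.001, -0.002, -1.0]]
contact_force: [0.3, 0.0, -3.5]
width: 0.0489
grip_force: 65.5
```

```bash
python3 - <<'E'
from h import *
o=st();p=np.array(o['tcp_pos']);R=np.array(o['ee_rot'])
e=np.array([.6234,.2928,.1])-p;print('err tool',(R.T@e*1000).round(2))
E
```

```text
t 20.8 tcp [0.6233 0.2928 0.0995] w 0.0489 g 65.51773309707642 F [ 0.3  0.  -3.5]
[[-0.21   0.978 -0.002]
 [ 0.978  0.21  -0.002]
 [-0.001 -0.002 -1.   ]]
[ 3.900e-01  3.440e-01  1.174e+00 -1.000e-03  1.625e+00  1.790e-01]
err tool [-0.07  0.08 -0.45]
```

arm_command(targets=[[0,0,0,0.1,0,0,0],[0,0,0,0.1,0,0,0],[0,0,0,0.06,0,0,0],[0,0,0,0.05,0,0,0],[0,0,0,0.05,0,0,0],[0,0,0,0.05,0,0,0],[0,0,0,0.05,0,0,0],[0,0,0,0,0,0,0]])

```text
t: 21.6
tcp_pos: [0.6232, 0.2929, 0.076]
ee_rot: [[-0.21, 0.978, -0.002], [0.978, 0.21, -0.002], [-0.001, -0.002, -1.0]]
contact_force: [-0.6, -0.4, -4.7]
width: 0.0488
grip_force: 65.5
```

arm_command(targets=[[0,0,0,0.05,0,0,0],[0,0,0,0.05,0,0,0],[0,0,0,0.05,0,0,0],[0,0,0,0.05,0,0,0],[0,0,0,0.06,0,0,0],[0,0,0,0.06,0,0,0],[0,0,0,0.06,0,0,0],[0,0,0,0,0,0,0]])

```text
t: 22.4
tcp_pos: [0.6231, 0.2928, 0.0568]
ee_rot: [[-0.21, 0.978, -0.002], [0.978, 0.21, -0.002], [-0.001, -0.002, -1.0]]
contact_force: [-0.0, 0.0, -3.3]
width: 0.0484
grip_force: 65.5
```

arm_command(targets=[[0,0,0,0.04,0,0,0],[0,0,0,0.04,0,0,0],[0,0,0,0.04,0,0,0],[0,0,0,0.03,0,0,0],[0,0,0,0.02,0,0,0],[0,0,0,0,0,0,0],[0,0,0,0,0,0,0],[0,0,0,0,0,0,0]])

```text
t: 23.2
tcp_pos: [0.6235, 0.293, 0.0493]
ee_rot: [[-0.21, 0.978, -0.001], [0.978, 0.21, -0.001], [-0.001, -0.001, -1.0]]
contact_force: [-0.4, 0.2, -4.0]
width: 0.0487
grip_force: 65.5
```

arm_command(targets=[[0,0,0,0.02,0,0,0],[0,0,0,0.02,0,0,0],[0,0,0,0.01,0,0,0],[0,0,0,0.01,0,0,0],[0,0,0,0,0,0,0],[0,0,0,0,0,0,0],[0,0,0,0,0,0,0],[0,0,0,0,0,0,0]])

```text
t: 24.0
tcp_pos: [0.6237, 0.2927, 0.0479]
ee_rot: [[-0.209, 0.978, 0.0], [0.978, 0.209, -0.001], [-0.001, 0.0, -1.0]]
contact_force: [-4.1, -3.4, 5.7]
width: 0.0489
grip_force: 66.4
```

Contact is felt, so the plate is seated. Release and rise straight up.

arm_command(targets=[[70,0,0,0,0,0,0],[85,0,0,0,0,0,0],[85,0,0,0,0,0,0],[85,0,0,0,0,0,0],[85,0,0,-0.1,0,0,0],[85,0,0,-0.3,0,0,0],[85,0,0,-0.6,0,0,0],[85,0,0,-0.8,0,0,0]])

```text
t: 24.8
tcp_pos: [0.6226, 0.2927, 0.1359]
ee_rot: [[-0.21, 0.978, -0.004], [0.978, 0.21, -0.003], [-0.002, -0.005, -1.0]]
contact_force: [0.5, 0.3, 0.3]
width: 0.0724
grip_force: 0.0
```

arm_command(targets=[[85,0,0,-0.9,0,0,0],[85,0,0,-0.5,0,0,0],[85,-0.8,0,0,0,0,0],[85,-0.8,0,0,0,0,0],[85,-0.8,0,0,0,0,0],[85,0,0,0,0,0,0],[85,0,0,0,0,0,0],[85,0,0,0,0,0,0]])

```text
t: 25.6
tcp_pos: [0.6486, 0.1767, 0.2071]
ee_rot: [[-0.21, 0.978, -0.0], [0.978, 0.21, -0.0], [-0.0, -0.0, -1.0]]
contact_force: [-0.4, 0.0, 0.1]
width: 0.0723
grip_force: 0.0
```

```bash
python3 - <<'E'
from h import *
o=st(); t=env.get_image('top');cv2.imwrite('pics/t10.png',t);w=env.get_image('wrist');cv2.imwrite('pics/w10.png',w);C=cam('wrist');Ct=cam('top')
s=env.get_image('side');cv2.imwrite('pics/s10.png',s)
x=np.array([np.cos(1.792),np.sin(1.792),0]);y=np.array([-x[1],x[0],0]);c=np.array([.625,.29,.03])
print([w2px('wrist',c+i*x+j*y,C).round().tolist() for i in(-.055,.055) for j in(-.07,.07)])
for n,im,CC in(('wrist',w,C),('top',t,Ct)):
    th=(110,180) if n=='wrist' else (60,120)
    m=((im[...,0]>th[0])&(im[...,1]>th[1])&(im[...,2]>200)).astype(np.uint8);m=cv2.morphologyEx(m,cv2.MORPH_OPEN,np.ones((3,3)))
    u,v=w2px(n,c,CC);nn,l,ss,ce=cv2.connectedComponentsWithStats(m)
    for i in range(1,nn):
        if ss[i,4]>100 and np.hypot(*(ce[i]-[u,v]))<60:
            r=cv2.boxPoints(cv2.minAreaRect(np.argwhere(l==i)[:,::-1].astype(np.float32)));P=np.array([px2w(n,*q,.03,CC)[:2] for q in r])
            print(n,ss[i],P.round(4).tolist(),P.mean(0).round(4),np.linalg.norm(np.diff(P,axis=0),axis=1).round(4))
a=cv2.resize(w,(400,300));b=cv2.resize(s[130:235,180:320],(400,300),interpolation=cv2.INTER_CUBIC)
d=cv2.resize(t,(400,300));e=cv2.resize(t[110:215,100:240],(400,300),interpolation=cv2.INTER_CUBIC)
cv2.imwrite('pics/f.png',np.vstack([np.hstack([a,b]),np.hstack([d,e])]))
E
```

```text
t 25.6 tcp [0.6486 0.1767 0.2071] w 0.0723 g 0.0 F [-0.4  0.   0.1]
[[-0.21   0.978 -0.   ]
 [ 0.978  0.21  -0.   ]
 [-0.    -0.    -1.   ]]
[ 0.216  0.287  1.053 -0.     1.802  0.004]
[[346.0, 126.0], [209.0, 127.0], [353.0, 4.0], [201.0, 5.0]]
wrist [  200     4   152   125 16021] [[0.5432, 0.3285], [0.6792, 0.3599], [0.7116, 0.2536], [0.5616, 0.2187]] [0.6239 0.2902] [0.1396 0.1111 0.1541]
top [173  96  15  40 267] [[0.7806, 0.2645], [0.7848, 0.2475], [0.6776, 0.2196], [0.6734, 0.2365]] [0.7291 0.242 ] [0.0176 0.1108 0.0174]
top [104 111  15  39 255] [[0.7397, 0.4512], [0.7443, 0.4346], [0.6393, 0.4029], [0.6347, 0.4194]] [0.6895 0.427 ] [0.0173 0.1097 0.0172]
top [ 137  129   60   55 1209] [[0.6802, 0.3596], [0.7051, 0.2261], [0.5479, 0.1949], [0.5233, 0.3271]] [0.6141 0.2769] [0.1358 0.1603 0.1345]
top [113 168  12  30 252] [[0.5852, 0.4262], [0.59, 0.4022], [0.5104, 0.3844], [0.5057, 0.4082]] [0.5478 0.4053] [0.0244 0.0815 0.0243]
top [130 173  47  26 724] [[0.5489, 0.3741], [0.577, 0.2517], [0.5267, 0.2394], [0.4987, 0.3614]] [0.5378 0.3067] [0.1256 0.0518 0.1252]
```

View pics/f.png

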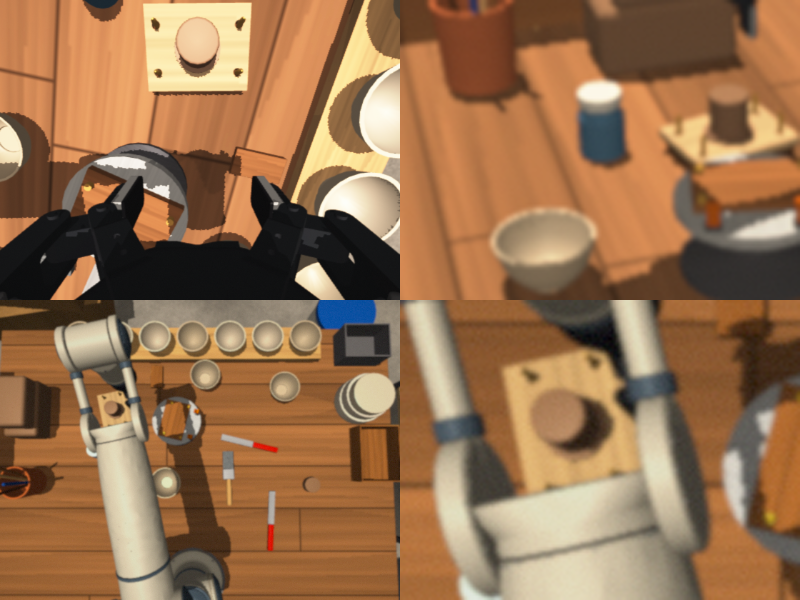

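The wrist view (top left) shows the plate flat on the stand with all four posts through its holes. Its outline is within 3 px of the prediction for a seated plate. The bar lies on the bench, the bystanders are in place, and the hand is clear.

```bash
python3 -c "
from cell import env
print(env.finish_job())"
```

```text
the job is handed in; nothing more can be done
None
```

The job is handed in, but no verdict came back: the bar prised the plate out of the catches and lies flat on the bench, the plate sits flat over the stand's four posts, and the last pictures show the bystanders in place.

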